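Give the glue pots back their own lids

ROBOT

A 6-joint arm with a two-finger parallel gripper is mounted at the origin on the work surface. World frame = base frame: x ahead of the robot, y to its left, z up, the work surface at z = 0. Lengths are in m, angles in rad, forces in N, time in s.
With the tool pointing down it reaches from about 0.375 to 0.9 m from the base axis. Payload 3.1 kg.
Tool frame: the origin (TCP) lies on the centre line of the jaws, within the pads' length; the fingertips stand 14 mm ahead of it and the grasp point (between the pads) lies 5 mm behind it; z points along the fingers, y is the line along which they close (so a half turn about z gives the same grasp; the last joint's range is limited). The gripper opens to 87 mm and grips with 3 to 60 N. Pads are 19 mm wide; open, the fingers measure 117 mm over their backs; the gripper's body (75 mm by 190 mm) begins 51 mm behind the grasp point.
Start: joints at [1.139, 0.527, 1.433, -0, 1.181, -0.178], TCP at [0.157, 0.605, 0.237] pointing down, gripper open.
Joint ranges: [-3.08, 3.08], [-0.75, 2.2], [0.22, 2.44], [-1.43, 4.57], [0, 2.65], [-2.85, 2.85]. Speed limits (rad/s): [2.79, 2.79, 3.14, 3.14, 3.14, 3.14].

INTERFACE

Orientations are given as a unit quaternion [x, y, z, w].
In Python, from rig import robot gives the robot as it stands.
- The arm moves only by the tool move_arm, never from a script. Its argument "commands" is a list of rows, each an object with "hand": the finger opening in cm, from 0 to 8.7; "travel": the shift along the tool's x, y, z in cm, a list of three; "twist": the turn, a rotation vector about the tool's x, y, z in degrees, a list of three. In form: [{"hand": hand, "travel": [dx, dy, dz], "twist": [wx, wy, wz]}, ...]. A call has 1 to 5 rows; each row shifts and turns the commanded pose from where the row before left it, along the tool's axes as they then stand; what a row does not reach is not made up. A row lasts 1/12 s, in which the tool goes at most 41.7 mm and 7.16 degrees, less where a joint would pass 70% of its speed; a pose out of reach is approached as far as the arm can. A call is refused whole if a number of a shift passes 4.17 or a number of a turn 7.16, either way. A call with a gripper value outside its range is refused whole. The fingers move at their own pace and stop on an object; "force" is the grip in N (left out, the last holds). Time passes only in rows, so rows that do not move let the fingers close. It gives the time, the measured TCP pose, the force, the opening and the grip force at its end, in the units of the state.
- robot.get_obs(): the state, without advancing time (a new reading comes with each control period).
- robot.camera(name): name is "scene" or "top" or "wrist"; returns a dict with "frame" (384x512x3 uint8, red, green, blue), "fov_y" (degrees; the focal length in pixels is half the picture's height over the tangent of half this angle, whatever the lens; pixels are square), "cx", "cy" (the principal point, pixels), "extrinsics" (4x4, takes a point from camera to world coordinates); the wrist camera has in their place "T_tool_cam" (4x4, takes a point from camera to tool coordinates, whose origin is the TCP and whose axes are the flange's). Camera axes: x right, y down, z forward; pixel columns grow to the right and rows downward; lengths in m; the calibration is good to about 2 mm. A picture is of the moment at which its call begins: read the wrist's pose just before it. There is no depth.
- robot.hand_in(): hands the job in; it is judged then, once.
The state is a dict: "time": time; "q": joint angles; "joint_velocities": joint speeds; "joint_torque": joint torques, N m; "position": TCP position; "tool_rot": TCP orientation; "ft_force": force on the tool from outside, world axes, zero at the start; "moment": the same for the moment, N m; "grip_width": finger opening in m; "grip_force": force on a finger pad.
Only numpy, scipy, OpenCV 4.12 (cv2) and the standard library are available. Lean on these libraries where they do the work, as an engineer would, in place of code of your own. Each camera call takes 0.05 s, during which the arm holds its last target. There are 200 camera calls.

TASK

The lids of the four glue pots have been mixed up: swap them about until each pot wears the lid of its own shape (round, square, six-sided, oblong), sitting flat and centred on the neck and turned to line up with the pot. The tape roll among them is there to take a lid in the meantime. Set the lids down rather than dropping them, and leave the pots standing where they are and the brush mug undisturbed.

Things in the scene. Friction and masses are not known exactly. Their poses are not given: they have to be found in the camera images.
- lid_round: Loose dark wooden lid, 60 g. Plate 7 mm thick, seen from above round, 74 mm across. Upright round brass knob on the middle, 20 mm across, 24 mm tall. Under the middle a tapered stub 6 mm deep, 34 to 24 mm across, hangs loosely in the neck. Origin: centre of the plate's underside (knob from z = 7 to 31 mm). At the start on another pot, turned any way.
- lid_square: Loose dark wooden lid, 60 g. Plate 7 mm thick, seen from above 62 mm square, sides along its x and y. Upright round brass knob on the middle, 20 mm across, 24 mm tall. Under the middle a tapered stub 6 mm deep, 34 to 24 mm across, hangs loosely in the neck. Origin: centre of the plate's underside (knob from z = 7 to 31 mm). At the start on another pot, turned any way.
- lid_hex: Loose dark wooden lid, 60 g. Plate 7 mm thick, seen from above a hexagon 76 mm across flats, flats facing its +x and -x. Upright round brass knob on the middle, 20 mm across, 24 mm tall. Under the middle a tapered stub 6 mm deep, 34 to 24 mm across, hangs loosely in the neck. Origin: centre of the plate's underside (knob from z = 7 to 31 mm). At the start on another pot, turned any way.
- lid_oblong: Loose dark wooden lid, 60 g. Plate 7 mm thick, seen from above oblong with half-round ends, 92 mm along its x, 60 mm along y. Upright round brass knob on the middle, 20 mm across, 24 mm tall. Under the middle a tapered stub 6 mm deep, 34 to 24 mm across, hangs loosely in the neck. Origin: centre of the plate's underside (knob from z = 7 to 31 mm). At the start on another pot, turned any way.
- pot_round: Loose white glazed glue pot, 0.6 kg, upright. Straight sides, seen from above round, 96 mm across; shoulder 52 mm high. On it a round neck 10 mm high, 60 mm outside, 44 mm inside, whose flat rim carries any of the lids; the shoulder shows beneath. Origin: centre of its underside; a seated lid's origin is 62 mm above it.
- pot_square: Loose white glazed glue pot, 0.6 kg, upright. Straight sides, seen from above 92 mm square, sides along its x and y; shoulder 52 mm high. On it a round neck 10 mm high, 60 mm outside, 44 mm inside, whose flat rim carries any of the lids; the shoulder shows beneath. Origin: centre of its underside; a seated lid's origin is 62 mm above it.
- pot_hex: Loose white glazed glue pot, 0.6 kg, upright. Straight sides, seen from above a hexagon 98 mm across flats, flats facing its +x and -x; shoulder 52 mm high. On it a round neck 10 mm high, 60 mm outside, 44 mm inside, whose flat rim carries any of the lids; the shoulder shows beneath. Origin: centre of its underside; a seated lid's origin is 62 mm above it.
- pot_oblong: Loose white glazed glue pot, 0.6 kg, upright. Straight sides, seen from above oblong with half-round ends, 118 mm along its x, 80 mm along y; shoulder 52 mm high. On it a round neck 10 mm high, 60 mm outside, 44 mm inside, whose flat rim carries any of the lids; the shoulder shows beneath. Origin: centre of its underside; a seated lid's origin is 62 mm above it.
- tape_roll: Roll of brown paper tape lying flat, loose, 220 g: 104 mm across, 30 mm high, with a round 44 mm hole, empty at the start; a lid can rest on it with its stub in the hole. Origin: centre of its underside, z up; a lid resting on it has its origin 30 mm above.
- brush_mug: Bystander: pink mug, 78 mm across and 92 mm high, with brushes standing in it up to 165 mm; loose, 250 g; stands to one side of the pots (a small amber jar, 70 mm high, on the other). Origin: centre of its underside.
Not all that is in view belongs to the job. Leave any blue or red look-alike of the pot_hex alone.

How it is judged:
At the end, for the whole second after the job is handed in: Each lid rests, released and still, on the pot of its own shape: within 10 mm of the pot's axis, underside 59 to 65 mm above the pot's foot, tilt under 4 degrees, and (except the round one) turned within 13 degrees of its pot's outline, counting symmetry. The pots stand upright (horizontal distance between lid_round and pot_round below 0.01 m and z of lid_round in the frame of pot_round between 0.059 and 0.065 m and angle between each of lid_round, pot_round, lid_square, pot_square, lid_hex, pot_hex, lid_oblong, pot_oblong's own z axis and vertical below 0.07 rad and linear speed of each of lid_round, lid_square, lid_hex, lid_oblong below 0.03 m/s and horizontal distance between lid_square and pot_square below 0.01 m and z of lid_square in the frame of pot_square between 0.059 and 0.065 m and (angle between the x axis of lid_square and the x axis of pot_square, either way round below 0.23 rad or angle between the x axis of lid_square and the y axis of pot_square, either way round below 0.23 rad) and horizontal distance between lid_hex and pot_hex below 0.01 m and z of lid_hex in the frame of pot_hex between 0.059 and 0.065 m and (angle between the x axis of lid_hex and the x axis of pot_hex, either way round below 0.23 rad or angle between the x axis of lid_hex and the x axis of pot_hex, either way round between 0.8172 and 1.2772 rad) and horizontal distance between lid_oblong and pot_oblong below 0.01 m and z of lid_oblong in the frame of pot_oblong between 0.059 and 0.065 m and angle between the x axis of lid_oblong and the x axis of pot_oblong, either way round below 0.23 rad); the robot touches nothing.
It fails at once if a lid was dropped (falls free faster than 0.6 m/s, as from about 18 mm) ((linear speed of lid_round above 0.6 m/s and contact force between the fingers and lid_round below 0.1 N) or (linear speed of lid_square above 0.6 m/s and contact force between the fingers and lid_square below 0.1 N) or (linear speed of lid_hex above 0.6 m/s and contact force between the fingers and lid_hex below 0.1 N) or (linear speed of lid_oblong above 0.6 m/s and contact force between the fingers and lid_oblong below 0.1 N)).
It fails at once if a pot was shifted by more than 25 mm (distance of any of pot_round, pot_square, pot_hex, pot_oblong from where it was at the start of the episode above 0.025 m).
It fails at once if the brush mug was shifted by more than 25 mm (distance of brush_mug from where it was at the start of the episode above 0.025 m).
It also fails if it takes over 144 s, if anything falls off the work surface, if the arm or the gripper's body presses on something with over 40 N, if the wrist force passes 120 N, or if a joint passes its speed limit or range.

## Working session

There is one attempt and no reset: what is moved stays moved. The work goes in short steps, Python scripts to look and compute and a tool call to move; the robot and the scene stay as the last step left them, time stands still between calls to the robot, and variables do not carry over. Pictures are saved under pics/ and viewed, at most 14 in all, crops included, and the job is handed in when it is done.

Besides the shell and the picture viewer there is one more tool, called after ">>>" as name(argument=value, ...) on one line, values as JSON. move_arm: Moves the arm, as the interface text tells. Its arguments: {"type":"object","properties":{"commands":{"type":"array"},"force":{"type":"number"}},"required":["commands"]}

```bash
mkdir -p pics; ls
python3 - <<'E'
from rig import robot
import cv2,numpy as np
o=robot.get_obs();print({k:np.round(v,3).tolist() for k,v in o.items()})
for n in ['top','scene']:
    c=robot.camera(n);cv2.imwrite(f'pics/{n}0.png',c['frame'][:,:,::-1])
    print(n,c['fov_y'],c['cx'],c['cy'],np.round(c['extrinsics'],4).tolist())
c=robot.camera('wrist');cv2.imwrite('pics/wrist0.png',c['frame'][:,:,::-1]);print({k:v for k,v in c.items() if k!='frame'})
E
```

```text
pics
{'time': 0.0, 'q': [1.139, 0.528, 1.434, -0.0, 1.181, -0.178], 'joint_velocities': [0.001, -0.0, 0.0, -0.001, 0.0, -0.0], 'joint_torque': [0.0, -44.004, -17.659, 0.063, 0.058, -0.0], 'position': [0.157, 0.604, 0.236], 'tool_rot': [0.127, 0.992, -0.001, -0.0], 'ft_force': [0.975, -0.205, -0.351], 'moment': [0.046, 0.026, 0.044], 'grip_force': 0.0, 'grip_width': 0.087}
top 53.503427854708654 253.10073718926355 184.47902339425858 [[0.0079, -0.9865, 0.1635, 0.3741], [-0.9998, -0.0106, -0.0158, 0.0204], [0.0174, -0.1634, -0.9864, 0.9421], [0.0, 0.0, 0.0, 1.0]]
scene 51.52371293707979 257.12787584472443 184.79041587698848 [[0.5913, 0.6908, -0.4162, 0.8771], [0.8064, -0.5119, 0.2962, -0.274], [-0.0084, -0.5107, -0.8597, 0.8617], [0.0, 0.0, 0.0, 1.0]]
{'fov_y': 70.83029258501097, 'cx': 252.06418588735795, 'cy': 196.93370938107307, 'T_tool_cam': array([[ 9.68626398e-04, -9.55449427e-01, -2.95153271e-01,
         8.01429738e-02],
       [ 9.99998922e-01,  1.25115160e-03, -7.68369347e-04,
        -1.99374436e-04],
       [ 1.10341954e-03, -2.95152209e-01,  9.55449609e-01,
        -1.47697077e-01],
       [ 0.00000000e+00,  0.00000000e+00,  0.00000000e+00,
         1.00000000e+00]])}
```

View pics/top0.png

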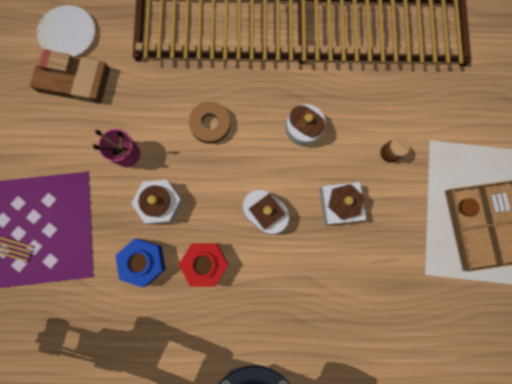

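View pics/scene0.png

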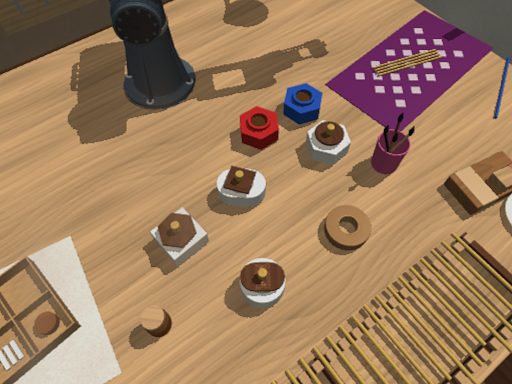

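Top view, white pots with their lids: hex pot at (157,202) wears the round lid, oblong pot (267,211) the square one, square pot (344,203) the hex one, and round pot (306,123) the oblong one. The tape roll is at (210,122) and the mug at (116,147). There are three hexagons: white (157,202), blue (140,262) and red (204,264). Only the white one fits "white glazed", so it is pot_hex. I'll confirm that in a crop and measure.

```bash
cat > h.py <<'E'
import cv2,numpy as np
from scipy.spatial.transform import Rotation as R
from rig import robot
def T_of(o):
    T=np.eye(4);T[:3,:3]=R.from_quat(o['tool_rot']).as_matrix();T[:3,3]=o['position'];return T
def shot(n):
    o=robot.get_obs();c=robot.camera(n)
    E=c['extrinsics'] if n!='wrist' else T_of(o)@c['T_tool_cam']
    return c['frame'],(192/np.tan(np.radians(c['fov_y']/2)),c['cx'],c['cy'],np.array(E)),o
def proj(K,px,z):
    f,cx,cy,E=K;px=np.atleast_2d(px).astype(float)
    d=np.c_[(px-[cx,cy])/f,np.ones(len(px))]@E[:3,:3].T
    return (E[:3,3]+d*((z-E[2,3])/d[:,2])[:,None])[:,:2]
def pix(K,P):
    f,cx,cy,E=K;p=(np.atleast_2d(P)-E[:3,3])@E[:3,:3];return p[:,:2]/p[:,2:]*f+[cx,cy]
def blobs(m,lo):
    m=m.astype(np.uint8)*255
    return [c for c in cv2.findContours(m,cv2.RETR_EXTERNAL,cv2.CHAIN_APPROX_NONE)[0] if cv2.contourArea(c)>lo]
def cen(p):
    m=cv2.moments((p*1e5).astype(np.int32));return np.array([m['m10'],m['m01']])/m['m00']/1e5
def masks(f):
    h=cv2.cvtColor(f,cv2.COLOR_RGB2HSV).astype(int);H,S,V=h[...,0],h[...,1],h[...,2]
    return dict(white=(S<60)&(V>110),knob=(H>15)&(H<32)&(S>130)&(V>110),lid=(V<110)&(S>90)&(H<20))
E
python3 - <<'E'
from h import *
f,K,o=shot('top');m=masks(f)
for n,z,lo in [('white',.052,150),('knob',.088,15),('lid',.069,150)]:
    for c in blobs(m[n],lo):
        p=proj(K,c[:,0],z)
        if not(.35<p[:,0].mean()<.75 and abs(p[:,1].mean())<.4):continue
        hull=cv2.convexHull((p*1e3).astype(np.float32));r=cv2.minAreaRect(hull)
        print(n,np.round(c[:,0].mean(0)),'w',np.round(r[0]),'size',np.round(r[1]),round(r[2]))
print('tape',proj(K,[[210,122]],.03),'mug',proj(K,[[116,140]],.09),'lookalikes',proj(K,[[140,262],[204,264]],.05))
h=cv2.hconcat([f[90:300,100:380][:,:,::-1]]);cv2.imwrite('pics/crop.png',cv2.resize(h,None,fx=2.8,fy=2.8,interpolation=cv2.INTER_CUBIC))
E
```

```text
white [266. 212.] w [458. -23.] size [119.  84.] 54
white [342. 203.] w [ 480. -205.] size [ 94. 101.] 7
white [155. 201.] w [480. 235.] size [101. 112.] 66
white [297. 133.] w [ 650. -100.] size [88. 46.] 51
knob [267. 210.] w [458. -25.] size [18. 18.] 1
knob [348. 200.] w [ 482. -209.] size [18. 19.] 88
knob [151. 199.] w [480. 236.] size [18. 18.] 1
knob [308. 117.] w [ 678. -121.] size [19. 20.] 89
lid [288. 215.] w [453. -74.] size [90. 48.] 7
lid [267. 211.] w [458. -26.] size [57. 57.] 37
lid [154. 201.] w [478. 233.] size [65. 67.] 1
lid [355. 203.] w [ 480. -221.] size [98. 78.] 83
lid [181. 205.] w [471. 169.] size [58. 91.] 85
lid [396. 155.] w [ 600. -336.] size [79. 49.] 87
lid [148. 156.] w [587. 252.] size [86. 64.] 88
lid [221. 132.] w [645.  85.] size [ 54. 102.] 44
lid [315. 128.] w [ 667. -136.] size [118.  79.] 35
tape [[0.68188603 0.11437749]] mug [[0.61558765 0.32262311]] lookalikes [[0.339669   0.2631891 ]
 [0.33623984 0.11709973]]
```

View pics/crop.png

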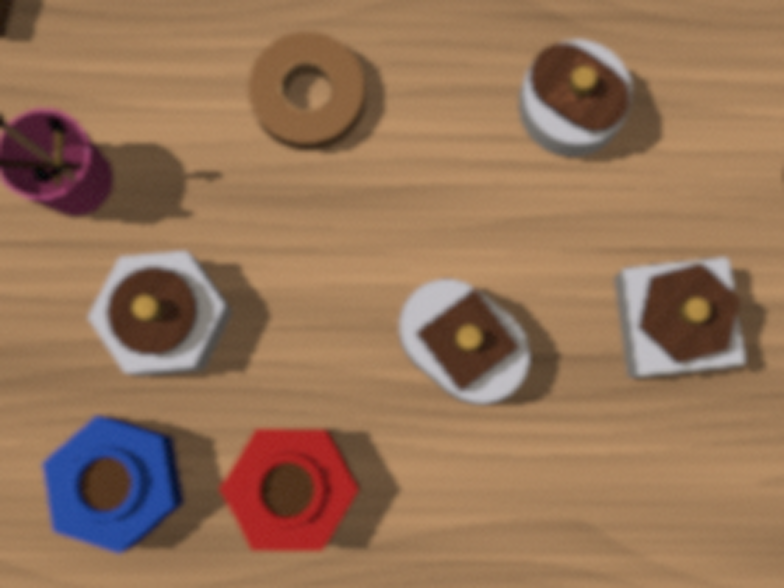

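The crop shows the white hexagon at crop (157,312), distinct from blue (110,484) and red (290,490), with the round lid on it. The other pots are as named above. Next I'll take the wrist camera over the hex pot.

>>> move_arm(commands=[{"hand":8.7,"travel":[0,0,0],"twist":[0,0,-4.87]},{"hand":8.7,"travel":[0,0,0],"twist":[0,0,-4.87]},{"hand":8.7,"travel":[0,0,0],"twist":[0,0,-4.87]},{"hand":8.7,"travel":[-2.9,-2.6,0],"twist":[0,0,0]},{"hand":8.7,"travel":[-2.9,-2.6,0],"twist":[0,0,0]}], force=20)

```text
time: 0.62
position: [0.2141, 0.5534, 0.2362]
tool_rot: [-0.003, 1.0, 0.0, 0.0]
ft_force: [1.1, 0.0, -0.3]
grip_width: 0.0872
grip_force: 0.0
```

>>> move_arm(commands=[{"hand":8.7,"travel":[-2.9,-2.6,0],"twist":[0,0,0]},{"hand":8.7,"travel":[-2.9,-2.6,0],"twist":[0,0,0]},{"hand":8.7,"travel":[-2.9,-2.6,0],"twist":[0,0,0]},{"hand":8.7,"travel":[-2.9,-2.6,0],"twist":[0,0,0]},{"hand":8.7,"travel":[-2.9,-2.6,0],"twist":[0,0,0]}])

```text
time: 1.03
position: [0.3611, 0.4218, 0.2365]
tool_rot: [-0.001, 1.0, -0.0, -0.0]
ft_force: [0.6, -0.4, -0.1]
grip_width: 0.0871
grip_force: 0.0
```

>>> move_arm(commands=[{"hand":8.7,"travel":[-2.9,-2.6,0],"twist":[0,0,0]},{"hand":8.7,"travel":[-2.9,-2.6,0],"twist":[0,0,0]},{"hand":8.7,"travel":[-2.9,-2.6,0],"twist":[0,0,0]},{"hand":8.7,"travel":[-2.9,-2.6,0],"twist":[0,0,0]},{"hand":8.7,"travel":[-2.9,-2.6,0],"twist":[0,0,0]}])

```text
time: 1.45
position: [0.5064, 0.2918, 0.2365]
tool_rot: [-0.001, 1.0, 0.0, -0.0]
ft_force: [0.3, 0.3, 0.2]
grip_width: 0.0872
grip_force: 0.0
```

>>> move_arm(commands=[{"hand":8.7,"travel":[-2.9,-2.6,0],"twist":[0,0,0]},{"hand":8.7,"travel":[-2.6,-3.1,0],"twist":[0,0,0]},{"hand":8.7,"travel":[0,0,0],"twist":[0,0,0]},{"hand":8.7,"travel":[0,0,0],"twist":[0,0,0]}])

```text
time: 1.78
position: [0.5618, 0.2344, 0.2361]
tool_rot: [0.002, 1.0, 0.0, -0.0]
ft_force: [-1.5, 0.2, 0.3]
grip_width: 0.0869
grip_force: 0.0
```

```bash
cat >> h.py <<'E'
def look(name,xy,save=None):
    f,K,o=shot('wrist');m=masks(f)
    if save: cv2.imwrite(save,f[:,:,::-1])
    def near(n,z,lo,tol=.06):
        L=[]
        for c in blobs(m[n],lo):
            p=proj(K,c[:,0],z);r=cv2.minAreaRect((p*1e3).astype(np.float32))
            d=np.linalg.norm(np.array(r[0])/1e3-xy)
            if d<tol:L.append((d,c,p))
        return min(L,key=lambda t:t[0])[1:] if L else None
    for n,z,lo in [('white',.052,800),('lid',.069,800),('knob',.092,80)]:
        q=near(n,z,lo)
        if q is None: print(name,n,'none');continue
        hull=cv2.convexHull((q[1]*1e3).astype(np.float32));r=cv2.minAreaRect(hull)
        ap=cv2.approxPolyDP(hull,5,True)[:,0];e=np.roll(ap,-1,0)-ap;l=np.linalg.norm(e,axis=1)
        print(name,n,'cen',np.round(cen(hull[:,0]/1e3)*1e3,1),'rect',np.round(r[0],1),np.round(r[1],1),round(r[2],1),
          'edges',[(int(a),round(float(np.degrees(np.arctan2(b[1],b[0]))%180),1)) for a,b in zip(l,e) if a>25] if n!='knob' else '')
    print('cam',np.round(K[3][:3,3],3),'tcp',np.round(o['position'],4))
    return f,K,o
E
python3 - <<'E'
from h import *
look('hex',np.array([.48,.235]),'pics/w1.png')
E
```

```text
hex white cen [480.5 233.7] rect [480.5 233.9] [ 98.2 112.3] 5.9 edges [(56, 95.1), (57, 156.4), (54, 36.2), (55, 95.0), (57, 155.0), (55, 36.0)]
hex lid cen [479.2 233.4] rect [479.5 233.7] [71.3 71. ] 89.9 edges [(26, 119.5), (27, 163.9), (27, 28.0), (27, 73.2), (28, 120.2), (30, 27.3), (27, 75.4)]
hex knob cen [479.2 233.9] rect [479.1 233.8] [18.5 18.5] 45.9 edges 
cam [0.482 0.234 0.384] tcp [0.5618 0.2344 0.2361]
```

View pics/w1.png

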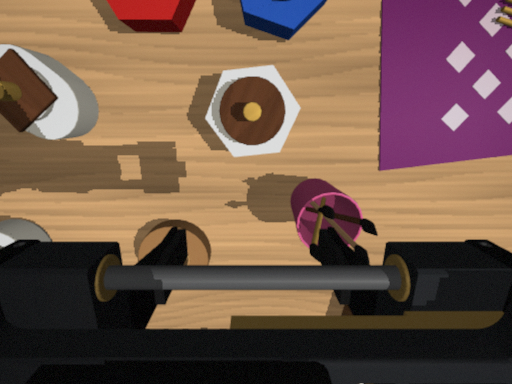

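The wrist view shows the white hex pot at (252,110) with the round lid, and the sizes match (98 by 112 mm). I'll tour the rest, starting with the oblong pot.

>>> move_arm(commands=[{"hand":8.7,"travel":[0.3,-3.7,0],"twist":[0,0,0]},{"hand":8.7,"travel":[0.3,-3.7,0],"twist":[0,0,0]},{"hand":8.7,"travel":[0.3,-3.7,0],"twist":[0,0,0]},{"hand":8.7,"travel":[0.3,-3.7,0],"twist":[0,0,0]},{"hand":8.7,"travel":[0.3,-3.7,0],"twist":[0,0,0]}])

```text
time: 2.25
position: [0.544, 0.052, 0.2366]
tool_rot: [-0.002, 1.0, 0.0, -0.0]
ft_force: [1.0, -0.1, 0.4]
grip_width: 0.0871
grip_force: 0.0
```

>>> move_arm(commands=[{"hand":8.7,"travel":[0.3,-3.7,0],"twist":[0,0,0]},{"hand":8.7,"travel":[0.3,-3.6,0],"twist":[0,0,0]},{"hand":8.7,"travel":[0,0,0],"twist":[0,0,0]},{"hand":8.7,"travel":[0,0,0],"twist":[0,0,0]}])

```text
time: 2.58
position: [0.5389, -0.0217, 0.2366]
tool_rot: [0.0, 1.0, 0.0, -0.0]
ft_force: [-1.0, -0.0, -0.0]
grip_width: 0.0869
grip_force: 0.0
```

```bash
python3 -c "
from h import *
look('oblong',np.array([.458,-.024]),'pics/w2.png')"
```

```text
oblong white cen [458.7 -24.3] rect [458.8 -24.4] [116.8  80.6] 50.1 edges [(37, 168.5), (36, 38.2), (45, 59.4), (47, 42.9), (30, 61.9), (38, 110.2)]
oblong lid cen [457.9 -26.7] rect [457.9 -27. ] [60.3 62. ] 37.0 edges [(59, 126.8), (59, 34.9), (60, 127.1), (58, 36.4)]
oblong knob cen [457.6 -25.9] rect [457.6 -26. ] [18.7 17.6] 0.0 edges 
cam [ 0.459 -0.022  0.384] tcp [ 0.5389 -0.0217  0.2366]
```

>>> move_arm(commands=[{"hand":8.7,"travel":[-0.4,-3.7,0],"twist":[0,0,0]},{"hand":8.7,"travel":[-0.4,-3.7,0],"twist":[0,0,0]},{"hand":8.7,"travel":[-0.4,-3.7,0],"twist":[0,0,0]},{"hand":8.7,"travel":[-0.5,-3.7,0],"twist":[0,0,0]},{"hand":8.7,"travel":[-0.5,-3.6,0],"twist":[0,0,0]}])

```text
time: 3.05
position: [0.5625, -0.2042, 0.2366]
tool_rot: [-0.003, 1.0, 0.0, -0.0]
ft_force: [0.8, -1.2, -0.8]
grip_width: 0.0869
grip_force: 0.0
```

>>> move_arm(commands=[{"hand":8.7,"travel":[0,0,0],"twist":[0,0,0]},{"hand":8.7,"travel":[0,0,0],"twist":[0,0,0]}])

```text
time: 3.22
position: [0.5625, -0.2049, 0.2362]
tool_rot: [-0.001, 1.0, 0.0, -0.0]
ft_force: [-0.8, 1.3, 1.0]
grip_width: 0.0868
grip_force: 0.0
```

```bash
python3 -c "
from h import *
look('square',np.array([.480,-.207]),'pics/w3.png')"
```

```text
square white cen [ 481.4 -209.8] rect [ 481.4 -209.8] [90.9 91.3] 6.8 edges [(88, 96.8), (88, 7.5), (87, 97.3), (88, 6.8)]
square lid cen [ 482.4 -220.6] rect [ 485.3 -224.3] [ 74.6 111.9] 15.3 edges [(41, 45.7), (40, 104.4), (43, 123.2), (69, 62.3), (40, 106.3), (42, 166.4)]
square knob cen [ 481.6 -210.2] rect [ 481.7 -210.4] [17.7 17.6] 0.1 edges 
cam [ 0.482 -0.206  0.384] tcp [ 0.5625 -0.2049  0.2362]
```

>>> move_arm(commands=[{"hand":8.7,"travel":[-3.6,1.7,0],"twist":[0,0,0]},{"hand":8.7,"travel":[-3.6,1.7,0],"twist":[0,0,0]},{"hand":8.7,"travel":[-3.6,1.7,0],"twist":[0,0,0]},{"hand":8.7,"travel":[-3.6,1.7,0],"twist":[0,0,0]},{"hand":8.7,"travel":[-3.6,1.7,0],"twist":[0,0,0]}])

```text
time: 3.68
position: [0.7426, -0.1151, 0.2366]
tool_rot: [-0.003, 1.0, 0.001, -0.001]
ft_force: [0.0, -0.3, -0.1]
grip_width: 0.0867
grip_force: 0.0
```

>>> move_arm(commands=[{"hand":8.7,"travel":[-0.5,0.3,0],"twist":[0,0,0]},{"hand":8.7,"travel":[0,0,0],"twist":[0,0,0]},{"hand":8.7,"travel":[0,0,0],"twist":[0,0,0]}])

```text
time: 3.93
position: [0.7456, -0.1144, 0.2358]
tool_rot: [-0.002, 1.0, 0.0, -0.002]
ft_force: [-0.4, -0.9, -1.2]
grip_width: 0.087
grip_force: 0.0
```

```bash
python3 -c "
from h import *
look('round',np.array([.672,-.115]),'pics/w4.png')"
```

```text
round white none
round lid cen [ 674.1 -125. ] rect [ 671.1 -129.6] [107.3  58.7] 55.2 edges [(45, 20.6), (52, 55.9), (32, 111.4), (40, 52.5), (56, 88.3)]
round knob cen [ 676.  -121.7] rect [ 676.2 -121.5] [18.9 18.2] 45.8 edges 
cam [ 0.666 -0.115  0.384] tcp [ 0.7456 -0.1144  0.2358]
```

>>> move_arm(commands=[{"hand":8.7,"travel":[0,3.8,0],"twist":[0,0,0]},{"hand":8.7,"travel":[0,3.8,0],"twist":[0,0,0]},{"hand":8.7,"travel":[0,3.8,0],"twist":[0,0,0]},{"hand":8.7,"travel":[0,3.8,0],"twist":[0,0,0]},{"hand":8.7,"travel":[0,3.8,0],"twist":[0,0,0]}])

```text
time: 4.4
position: [0.7447, 0.0729, 0.2373]
tool_rot: [0.0, 1.0, -0.0, -0.001]
ft_force: [0.7, -0.7, 0.0]
grip_width: 0.0868
grip_force: 0.0
```

>>> move_arm(commands=[{"hand":8.7,"travel":[0,3.8,0],"twist":[0,0,0]},{"hand":8.7,"travel":[0,0,0],"twist":[0,0,0]},{"hand":8.7,"travel":[0,0,0],"twist":[0,0,0]}])

```text
time: 4.65
position: [0.7447, 0.1125, 0.2371]
tool_rot: [-0.002, 1.0, -0.0, -0.0]
ft_force: [-0.4, -1.1, -0.7]
grip_width: 0.0869
grip_force: 0.0
```

```bash
python3 -c "
from h import *
f,K,o=look('tape',np.array([.68,.114]),'pics/w5.png')
h=cv2.cvtColor(f,cv2.COLOR_RGB2HSV);p=pix(K,[[.682,.114,.03]])[0].astype(int);print(p,h[p[1]-32:p[1]+33:4,p[0]].tolist(), h[p[1],max(0,p[0]-70):p[0]+70:7].tolist())
cv2.imwrite('pics/mos.png',cv2.vconcat([cv2.hconcat([cv2.resize(cv2.imread(f'pics/w{a}.png'),(400,300)) for a in r]) for r in [(2,3),(4,5)]]))"
```

```text
tape white none
tape lid none
tape knob none
cam [0.665 0.112 0.385] tcp [0.7447 0.1125 0.2371]
[254 128] [[15, 139, 156], [15, 136, 159], [15, 141, 156], [15, 138, 159], [16, 131, 175], [16, 117, 113], [16, 120, 140], [16, 114, 206], [16, 115, 200], [16, 115, 188], [16, 116, 192], [17, 119, 107], [16, 114, 116], [16, 136, 92], [16, 138, 157], [14, 137, 158], [15, 139, 156]] [[16, 117, 189], [16, 116, 191], [16, 116, 189], [16, 117, 161], [17, 119, 111], [15, 142, 153], [15, 140, 157], [15, 141, 157], [16, 120, 160], [16, 115, 200], [16, 115, 200], [16, 117, 118], [15, 118, 115], [16, 141, 147], [15, 135, 160], [15, 135, 160], [16, 121, 179], [16, 117, 192], [16, 117, 192], [16, 116, 193]]
```

View pics/mos.png

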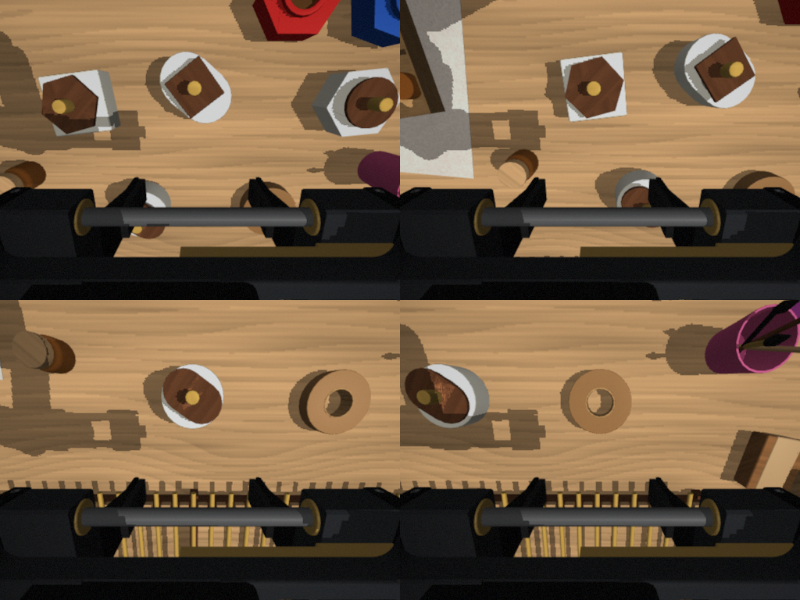

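Mosaic (wrist views of oblong, square, round, tape): the lids are as identified, and the tape roll at (595,400) has an empty hole. I'll redo the contaminated masks (round pot, its lid, hex lid, tape) from the saved frames.

```bash
cat > off.py <<'E'
from h import *
c=robot.camera('wrist')
def K(t):
    T=T_of(dict(position=np.array(t),tool_rot=[0,1,0,0]));return (192/np.tan(np.radians(c['fov_y']/2)),c['cx'],c['cy'],T@c['T_tool_cam'])
def run(n,i,t,xy,z,fn,lo=300):
    f=cv2.imread(f'pics/w{i}.png')[:,:,::-1].copy();k=K(t);h=cv2.cvtColor(f,cv2.COLOR_RGB2HSV).astype(int)
    m=fn(*[h[...,j] for j in range(3)]);roi=np.zeros(m.shape,np.uint8);p=pix(k,[[*xy,z]])[0];cv2.circle(roi,tuple(int(v) for v in p),62,1,-1)
    m=cv2.morphologyEx((m&(roi>0)).astype(np.uint8),cv2.MORPH_OPEN,np.ones((3,3)))
    C=np.vstack([b[:,0] for b in blobs(m,lo)])
    q=proj(k,C,z);hull=cv2.convexHull((q*1e3).astype(np.float32));r=cv2.minAreaRect(hull)
    ap=cv2.approxPolyDP(hull,5,True)[:,0];e=np.roll(ap,-1,0)-ap;l=np.linalg.norm(e,axis=1)
    print(n,'cen',np.round(cen(hull[:,0]/1e3)*1e3,1),'rect',np.round(r[0],1),np.round(r[1],1),round(r[2],1),'circ',np.round(np.array(cv2.minEnclosingCircle(hull)[0]),1),round(cv2.minEnclosingCircle(hull)[1]*2,1),
      [(int(a),round(float(np.degrees(np.arctan2(b[1],b[0]))%180),1)) for a,b in zip(l,e) if a>25])
wh=lambda H,S,V:(S<60)&(V>110)
ld=lambda H,S,V:(H<14)&(S>120)&(V<125)
f=cv2.cvtColor(cv2.imread('pics/w3.png'),cv2.COLOR_BGR2HSV);a=pix(K((.5625,-.2049,.2362)),[[.465,-.21,.069],[.482,-.28,0],[.5,-.225,.069]]).astype(int);print([f[v,u].tolist() for u,v in a])
run('sq lid',3,(.5625,-.2049,.2362),(.4814,-.2098),.069,ld)
run('rd pot',4,(.7456,-.1144,.2358),(.674,-.120),.052,wh,60)
run('rd lid',4,(.7456,-.1144,.2358),(.674,-.120),.069,ld)
run('tape',5,(.7447,.1125,.2371),(.682,.114),.03,lambda H,S,V:(S>128)&(S<152)&(V>140)&(V<172))
E
python3 off.py
```

```text
[[11, 154, 91], [17, 120, 104], [11, 154, 93]]
sq lid cen [ 481.7 -210.6] rect [ 481.6 -210.6] [74.2 82.8] 75.1 circ [ 481.4 -210.5] 84.3 [(43, 105.8), (40, 166.9), (40, 46.0), (44, 106.4), (39, 167.1), (40, 45.6)]
rd pot cen [ 678.1 -122.8] rect [ 677.7 -123.2] [83.8 94.3] 57.4 circ [ 677.9 -122.7] 95.1 [(27, 100.4), (45, 147.4), (37, 18.1), (32, 62.7), (25, 97.2), (47, 143.8), (33, 13.9), (39, 60.0)]
rd lid cen [ 676.3 -122. ] rect [ 676.5 -122.2] [89.8 58.2] 55.0 circ [ 676.1 -121.9] 89.8 [(25, 157.8), (28, 31.7), (41, 59.9), (29, 112.7), (39, 56.8), (27, 100.6)]
tape cen [686.  116.7] rect [686.  116.7] [100.7 100.3] 0.1 circ [686.  116.7] 102.1 [(32, 119.6), (42, 162.5), (38, 28.9), (41, 75.0), (38, 121.6), (40, 167.6), (33, 28.6), (43, 74.7)]
```

>>> move_arm(commands=[{"hand":6,"travel":[3.3,1.5,0],"twist":[0,0,0]},{"hand":6,"travel":[3.3,1.5,0],"twist":[0,0,0]},{"hand":6,"travel":[3.3,1.5,0],"twist":[0,0,0]},{"hand":6,"travel":[3.3,1.5,0],"twist":[0,0,0]},{"hand":6,"travel":[3.3,1.5,0],"twist":[0,0,0]}])

```text
time: 5.17
position: [0.5798, 0.1834, 0.2368]
tool_rot: [0.001, 1.0, -0.0, -0.0]
ft_force: [0.2, 0.6, -0.6]
grip_width: 0.0635
grip_force: 0.0
```

>>> move_arm(commands=[{"hand":6,"travel":[3.3,1.5,0],"twist":[0,0,0]},{"hand":6,"travel":[3.3,1.5,0],"twist":[0,0,0]},{"hand":6,"travel":[3.4,1.6,0],"twist":[0,0,0]},{"hand":6,"travel":[0,0,4],"twist":[0,0,0]},{"hand":6,"travel":[0,0,4],"twist":[0,0,0]}])

```text
time: 5.58
position: [0.4819, 0.2309, 0.1592]
tool_rot: [-0.0, 1.0, 0.001, 0.004]
ft_force: [0.8, 0.0, -1.8]
grip_width: 0.06
grip_force: 0.0
```

>>> move_arm(commands=[{"hand":6,"travel":[0,0,2],"twist":[0,0,0]},{"hand":6,"travel":[0,0,0],"twist":[0,0,0]},{"hand":6,"travel":[0,0,0],"twist":[0,0,0]},{"hand":6,"travel":[0,0,0],"twist":[0,0,0]}])

```text
time: 5.92
position: [0.4829, 0.2305, 0.1379]
tool_rot: [0.0, 1.0, 0.0, 0.001]
ft_force: [0.4, -0.4, 0.9]
grip_width: 0.0601
grip_force: 0.0
```

>>> move_arm(commands=[{"hand":6,"travel":[0.37,0.33,2],"twist":[0,0,0]},{"hand":6,"travel":[0,0,2],"twist":[0,0,0]},{"hand":6,"travel":[0,0,1.2],"twist":[0,0,0]},{"hand":6,"travel":[0,0,0],"twist":[0,0,0]},{"hand":6,"travel":[0,0,0],"twist":[0,0,0]}])

```text
time: 6.33
position: [0.4789, 0.2345, 0.0858]
tool_rot: [-0.0, 1.0, 0.0, 0.001]
ft_force: [0.1, -0.4, 1.1]
grip_width: 0.0601
grip_force: 0.0
```

>>> move_arm(commands=[{"hand":1,"travel":[0,0,0],"twist":[0,0,0]},{"hand":1,"travel":[0,0,0],"twist":[0,0,0]},{"hand":1,"travel":[0,0,0],"twist":[0,0,0]},{"hand":1,"travel":[0,0,0],"twist":[0,0,0]},{"hand":1,"travel":[0,0,0],"twist":[0,0,0]}], force=20)

```text
time: 6.75
position: [0.4779, 0.2347, 0.0851]
tool_rot: [-0.001, 1.0, 0.0, 0.0]
ft_force: [-0.0, -0.2, 0.1]
grip_width: 0.0344
grip_force: 0.0
```

>>> move_arm(commands=[{"hand":1,"travel":[0,0,0],"twist":[0,0,0]},{"hand":1,"travel":[0,0,0],"twist":[0,0,0]},{"hand":1,"travel":[0,0,0],"twist":[0,0,0]}])

```text
time: 7.0
position: [0.4776, 0.2347, 0.0846]
tool_rot: [-0.001, 1.0, 0.0, -0.0]
ft_force: [-0.1, 0.2, 0.7]
grip_width: 0.0191
grip_force: 20.0
```

>>> move_arm(commands=[{"hand":1,"travel":[0,0,-1],"twist":[0,0,0]},{"hand":1,"travel":[0,0,-2],"twist":[0,0,0]},{"hand":1,"travel":[0,0,-2.5],"twist":[0,0,0]},{"hand":1,"travel":[0,0,-2.5],"twist":[0,0,0]},{"hand":1,"travel":[0,0,0],"twist":[0,0,0]}])

```text
time: 7.42
position: [0.4805, 0.2355, 0.1693]
tool_rot: [-0.001, 1.0, 0.001, 0.005]
ft_force: [-0.5, 0.2, 0.5]
grip_width: 0.0196
grip_force: 20.0
```

>>> move_arm(commands=[{"hand":1,"travel":[-2.6,-1.5,0],"twist":[0,0,0]},{"hand":1,"travel":[-2.6,-1.5,0],"twist":[0,0,0]},{"hand":1,"travel":[-2.6,-1.5,0],"twist":[0,0,0]},{"hand":1,"travel":[-2.6,-1.5,0],"twist":[0,0,0]},{"hand":1,"travel":[-2.6,-1.5,0],"twist":[0,0,0]}])

```text
time: 7.83
position: [0.6082, 0.159, 0.1642]
tool_rot: [-0.001, 1.0, -0.0, -0.001]
ft_force: [0.4, 0.4, -0.3]
grip_width: 0.0195
grip_force: 20.0
```

>>> move_arm(commands=[{"hand":1,"travel":[-2.6,-1.5,0],"twist":[0,0,0]},{"hand":1,"travel":[-2.6,-1.5,0],"twist":[0,0,0]},{"hand":1,"travel":[-2.5,-1.3,0],"twist":[0,0,0]},{"hand":1,"travel":[0,0,0],"twist":[0,0,0]},{"hand":1,"travel":[0,0,0],"twist":[0,0,0]}])

```text
time: 8.25
position: [0.6852, 0.1158, 0.1636]
tool_rot: [0.0, 1.0, 0.0, -0.001]
ft_force: [-1.5, 0.3, -0.1]
grip_width: 0.0192
grip_force: 20.0
```

```bash
python3 -c "
from h import *
f,K,o=shot('wrist');cv2.imwrite('pics/w6.png',f[:,:,::-1]);print(np.round(o['position'],4),o['grip_width'],o['grip_force'],np.round(o['tool_rot'],4))"
```

```text
[0.6852 0.1158 0.1636] 0.01923268425595015 19.99998781364411 [ 4.e-04  1.e+00  1.e-04 -6.e-04]
```

View pics/w6.png

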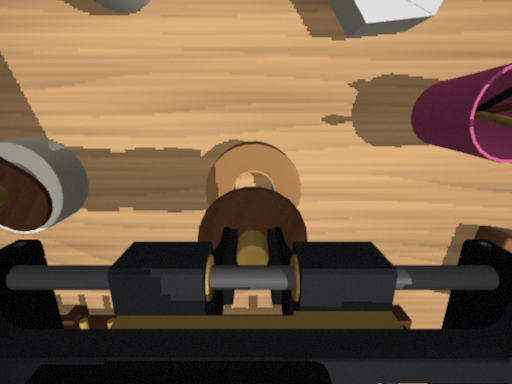

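The lid hangs level at (253,225), with the tape hole just behind it at (253,185). I'll lower it.

>>> move_arm(commands=[{"hand":1,"travel":[0,0.09,3],"twist":[0,0,0]},{"hand":1,"travel":[0,0,3],"twist":[0,0,0]},{"hand":1,"travel":[0,0,2.5],"twist":[0,0,0]},{"hand":1,"travel":[0,0,1.2],"twist":[0,0,0]},{"hand":1,"travel":[0,0,0.6],"twist":[0,0,0]}])

```text
time: 8.72
position: [0.6817, 0.1188, 0.059]
tool_rot: [-0.001, 1.0, 0.0, -0.003]
ft_force: [-0.0, -0.4, -0.8]
grip_width: 0.0194
grip_force: 20.0
```

>>> move_arm(commands=[{"hand":1,"travel":[0,0,0.3],"twist":[0,0,0]},{"hand":1,"travel":[0,0,0.3],"twist":[0,0,0]},{"hand":1,"travel":[0,0,0.1],"twist":[0,0,0]},{"hand":1,"travel":[0,0,0],"twist":[0,0,0]},{"hand":1,"travel":[0,0,0],"twist":[0,0,0]}])

```text
time: 9.13
position: [0.6856, 0.1178, 0.0558]
tool_rot: [-0.001, 1.0, 0.0, 0.001]
ft_force: [0.7, -0.6, -0.7]
grip_width: 0.0194
grip_force: 20.0
```

>>> move_arm(commands=[{"hand":1,"travel":[0,0,0.15],"twist":[0,0,0]},{"hand":1,"travel":[0,0,0.15],"twist":[0,0,0]},{"hand":1,"travel":[0,0,0],"twist":[0,0,0]},{"hand":1,"travel":[0,0,0],"twist":[0,0,0]}])

```text
time: 9.47
position: [0.6854, 0.1177, 0.0526]
tool_rot: [-0.001, 1.0, 0.0, 0.001]
ft_force: [-0.2, 0.5, 5.3]
grip_width: 0.0193
grip_force: 20.0
```

>>> move_arm(commands=[{"hand":4.5,"travel":[0,0,0],"twist":[0,0,0]},{"hand":4.5,"travel":[0,0,0],"twist":[0,0,0]},{"hand":4.5,"travel":[0,0,0],"twist":[0,0,0]},{"hand":4.5,"travel":[0,0,0],"twist":[0,0,0]},{"hand":4.5,"travel":[0,0,-1],"twist":[0,0,0]}])

```text
time: 9.88
position: [0.683, 0.1177, 0.0595]
tool_rot: [-0.001, 1.0, -0.0, -0.002]
ft_force: [-0.8, -0.5, -0.1]
grip_width: 0.0422
grip_force: 0.0
```

>>> move_arm(commands=[{"hand":4.5,"travel":[0,0,-2],"twist":[0,0,0]},{"hand":4.5,"travel":[0,0,-3.5],"twist":[0,0,0]},{"hand":4.5,"travel":[0,0,-3.5],"twist":[0,0,0]},{"hand":4.5,"travel":[1.8,-2.9,0],"twist":[0,0,0]},{"hand":4.5,"travel":[1.8,-2.9,0],"twist":[0,0,0]}])

```text
time: 10.3
position: [0.6513, 0.0605, 0.1553]
tool_rot: [-0.002, 1.0, -0.0, 0.004]
ft_force: [-0.3, -0.8, -1.1]
grip_width: 0.0446
grip_force: 0.0
```

>>> move_arm(commands=[{"hand":4.5,"travel":[1.8,-2.9,0],"twist":[0,0,0]},{"hand":4.5,"travel":[1.8,-2.9,0],"twist":[0,0,0]},{"hand":4.5,"travel":[1.8,-2.9,0],"twist":[0,0,0]},{"hand":4.5,"travel":[1.8,-2.9,0],"twist":[0,0,0]},{"hand":4.5,"travel":[1.8,-2.9,0],"twist":[0,0,0]}])

```text
time: 10.72
position: [0.558, -0.0864, 0.152]
tool_rot: [-0.001, 1.0, -0.0, 0.0]
ft_force: [0.4, 0.4, -0.4]
grip_width: 0.0449
grip_force: 0.0
```

>>> move_arm(commands=[{"hand":4.5,"travel":[1.8,-2.9,0],"twist":[0,0,0]},{"hand":4.5,"travel":[1.8,-2.9,0],"twist":[0,0,0]},{"hand":4.5,"travel":[1.8,-2.9,0],"twist":[0,0,0]},{"hand":4.5,"travel":[0,0,0],"twist":[0,0,0]},{"hand":4.5,"travel":[0,0,0],"twist":[0,0,0]}])

```text
time: 11.13
position: [0.5045, -0.1739, 0.152]
tool_rot: [0.001, 1.0, 0.0, 0.0]
ft_force: [-0.1, 0.1, 0.3]
grip_width: 0.045
grip_force: 0.0
```

>>> move_arm(commands=[{"hand":4.5,"travel":[1.15,-1.82,0],"twist":[0,0,0]},{"hand":4.5,"travel":[1.14,-1.82,0],"twist":[0,0,0]},{"hand":4.5,"travel":[0,0,2],"twist":[0,0,0]},{"hand":4.5,"travel":[0,0,0],"twist":[0,0,0]},{"hand":4.5,"travel":[0,0,0],"twist":[0,0,0]}])

```text
time: 11.55
position: [0.4822, -0.2074, 0.1311]
tool_rot: [-0.001, 1.0, 0.001, -0.001]
ft_force: [-0.5, 0.2, 0.0]
grip_width: 0.0447
grip_force: 0.0
```

>>> move_arm(commands=[{"hand":4.5,"travel":[0.06,-0.29,2],"twist":[0,0,0]},{"hand":4.5,"travel":[0,0,1.6],"twist":[0,0,0]},{"hand":4.5,"travel":[0,0,1],"twist":[0,0,0]},{"hand":4.5,"travel":[0,0,0],"twist":[0,0,0]},{"hand":4.5,"travel":[0,0,0],"twist":[0,0,0]}])

```text
time: 11.97
position: [0.482, -0.211, 0.0856]
tool_rot: [-0.001, 1.0, 0.0, -0.0]
ft_force: [0.5, 0.0, -0.7]
grip_width: 0.0453
grip_force: 0.0
```

>>> move_arm(commands=[{"hand":1,"travel":[0,0,0],"twist":[0,0,0]},{"hand":1,"travel":[0,0,0],"twist":[0,0,0]},{"hand":1,"travel":[0,0,0],"twist":[0,0,0]},{"hand":1,"travel":[0,0,0],"twist":[0,0,0]},{"hand":1,"travel":[0,0,0],"twist":[0,0,0]}])

```text
time: 12.38
position: [0.4818, -0.2118, 0.086]
tool_rot: [-0.0, 1.0, -0.0, 0.0]
ft_force: [0.3, -0.7, 1.5]
grip_width: 0.0193
grip_force: 13.7
```

>>> move_arm(commands=[{"hand":1,"travel":[0,0,0],"twist":[0,0,0]},{"hand":1,"travel":[0,0,0],"twist":[0,0,0]},{"hand":1,"travel":[0,0,0],"twist":[0,0,0]}])

```text
time: 12.63
position: [0.4818, -0.2118, 0.086]
tool_rot: [-0.001, 1.0, -0.0, 0.0]
ft_force: [-0.2, 1.2, 4.7]
grip_width: 0.0193
grip_force: 20.0
```

>>> move_arm(commands=[{"hand":1,"travel":[0,0,-1],"twist":[0,0,0]},{"hand":1,"travel":[0,0,-2],"twist":[0,0,0]},{"hand":1,"travel":[0,0,-2.5],"twist":[0,0,0]},{"hand":1,"travel":[0,0,-2.5],"twist":[0,0,0]},{"hand":1,"travel":[0,2,0],"twist":[0,0,0]}])

```text
time: 13.05
position: [0.4855, -0.1965, 0.1704]
tool_rot: [0.0, 1.0, -0.004, 0.005]
ft_force: [1.5, 0.0, -0.3]
grip_width: 0.0194
grip_force: 20.0
```

>>> move_arm(commands=[{"hand":1,"travel":[0,3.7,0],"twist":[0,0,0]},{"hand":1,"travel":[0,3.7,0],"twist":[0,0,0]},{"hand":1,"travel":[0,3.7,0],"twist":[0,0,0]},{"hand":1,"travel":[0,3.7,0],"twist":[0,0,0]},{"hand":1,"travel":[0,3.7,0],"twist":[0,0,0]}])

```text
time: 13.47
position: [0.481, -0.0053, 0.166]
tool_rot: [-0.0, 1.0, -0.0, 0.0]
ft_force: [0.4, 0.4, -0.9]
grip_width: 0.0191
grip_force: 20.0
```

>>> move_arm(commands=[{"hand":1,"travel":[0,3.7,0],"twist":[0,0,0]},{"hand":1,"travel":[0,3.7,0],"twist":[0,0,0]},{"hand":1,"travel":[0,3.7,0],"twist":[0,0,0]},{"hand":1,"travel":[0,3.7,0],"twist":[0,0,0]},{"hand":1,"travel":[0,3.7,0],"twist":[0,0,0]}])

```text
time: 13.88
position: [0.4807, 0.18, 0.1659]
tool_rot: [-0.001, 1.0, -0.0, -0.0]
ft_force: [0.9, 0.6, -0.7]
grip_width: 0.0195
grip_force: 20.0
```

>>> move_arm(commands=[{"hand":1,"travel":[0,3.5,0],"twist":[0,0,0]},{"hand":1,"travel":[0,2,0],"twist":[0,0,0]},{"hand":1,"travel":[0,0,0],"twist":[0,0,5.25]},{"hand":1,"travel":[0,0,0],"twist":[0,0,5.25]},{"hand":1,"travel":[0,0,0],"twist":[0,0,0]}])

```text
time: 14.3
position: [0.4807, 0.2339, 0.1657]
tool_rot: [0.091, 0.996, -0.0, -0.0]
ft_force: [0.2, -0.0, -0.7]
grip_width: 0.0194
grip_force: 20.0
```

>>> move_arm(commands=[{"hand":1,"travel":[0,0,2],"twist":[0,0,0]},{"hand":1,"travel":[0,0,2],"twist":[0,0,0]},{"hand":1,"travel":[0,0,0],"twist":[0,0,0]},{"hand":1,"travel":[0,0,0],"twist":[0,0,0]},{"hand":1,"travel":[0,0,0],"twist":[0,0,0]}])

```text
time: 14.72
position: [0.4816, 0.2331, 0.1262]
tool_rot: [0.091, 0.996, 0.0, 0.0]
ft_force: [-0.1, -0.1, -0.9]
grip_width: 0.0195
grip_force: 20.0
```

>>> move_arm(commands=[{"hand":1,"travel":[0.1,0.05,1.5],"twist":[0,0,0]},{"hand":1,"travel":[0,0,1.2],"twist":[0,0,0]},{"hand":1,"travel":[0,0,0.6],"twist":[0,0,0]},{"hand":1,"travel":[0,0,0.3],"twist":[0,0,0]},{"hand":1,"travel":[0,0,0.2],"twist":[0,0,0]}])

```text
time: 15.13
position: [0.4807, 0.234, 0.088]
tool_rot: [0.091, 0.996, 0.0, 0.0]
ft_force: [-0.2, 1.3, -0.0]
grip_width: 0.0194
grip_force: 20.0
```

>>> move_arm(commands=[{"hand":1,"travel":[0,0,0.1],"twist":[0,0,0]},{"hand":1,"travel":[0,0,0.1],"twist":[0,0,0]},{"hand":1,"travel":[0,0,0],"twist":[0,0,0]},{"hand":1,"travel":[0,0,0],"twist":[0,0,0]}])

```text
time: 15.47
position: [0.4807, 0.234, 0.086]
tool_rot: [0.091, 0.996, 0.0, 0.001]
ft_force: [0.7, 0.3, 0.2]
grip_width: 0.0193
grip_force: 20.0
```

>>> move_arm(commands=[{"hand":1,"travel":[0,0,0.08],"twist":[0,0,0]},{"hand":1,"travel":[0,0,0.04],"twist":[0,0,0]},{"hand":1,"travel":[0,0,0],"twist":[0,0,0]}])

```text
time: 15.72
position: [0.4807, 0.2341, 0.086]
tool_rot: [0.091, 0.996, 0.0, 0.001]
ft_force: [-2.1, -0.7, 10.1]
grip_width: 0.0193
grip_force: 20.0
```

>>> move_arm(commands=[{"hand":4.5,"travel":[0,0,0],"twist":[0,0,0]},{"hand":4.5,"travel":[0,0,0],"twist":[0,0,0]},{"hand":4.5,"travel":[0,0,0],"twist":[0,0,0]},{"hand":4.5,"travel":[0,0,0],"twist":[0,0,0]},{"hand":4.5,"travel":[0,0,-1],"twist":[0,0,0]}])

```text
time: 16.13
position: [0.4789, 0.2335, 0.093]
tool_rot: [0.091, 0.996, -0.001, -0.002]
ft_force: [0.3, -0.5, 0.3]
grip_width: 0.042
grip_force: 0.0
```

>>> move_arm(commands=[{"hand":4.5,"travel":[0,0,-2],"twist":[0,0,0]},{"hand":4.5,"travel":[0,0,-3],"twist":[0,0,0]},{"hand":4.5,"travel":[0,0,0],"twist":[0,0,-5.25]},{"hand":4.5,"travel":[0,0,0],"twist":[0,0,-5.25]},{"hand":4.5,"travel":[0.3,-3.7,0],"twist":[0,0,0]}])

```text
time: 16.55
position: [0.4793, 0.2009, 0.1461]
tool_rot: [-0.005, 1.0, 0.002, 0.003]
ft_force: [2.0, -1.0, 0.5]
grip_width: 0.0449
grip_force: 0.0
```

>>> move_arm(commands=[{"hand":4.5,"travel":[0.3,-3.7,0],"twist":[0,0,0]},{"hand":4.5,"travel":[0.3,-3.7,0],"twist":[0,0,0]},{"hand":4.5,"travel":[0.3,-3.7,0],"twist":[0,0,0]},{"hand":4.5,"travel":[0.3,-3.7,0],"twist":[0,0,0]},{"hand":4.5,"travel":[0.3,-3.7,0],"twist":[0,0,0]}])

```text
time: 16.97
position: [0.4622, 0.0104, 0.1449]
tool_rot: [-0.001, 1.0, -0.0, 0.0]
ft_force: [1.2, 0.0, -0.4]
grip_width: 0.0454
grip_force: 0.0
```

>>> move_arm(commands=[{"hand":4.5,"travel":[0.5,-3.7,0],"twist":[0,0,0]},{"hand":4.5,"travel":[0,0,2],"twist":[0,0,0]},{"hand":4.5,"travel":[0,0,0],"twist":[0,0,0]},{"hand":4.5,"travel":[0,0,0],"twist":[0,0,0]}])

```text
time: 17.3
position: [0.4567, -0.0252, 0.1242]
tool_rot: [0.0, 1.0, 0.0, -0.001]
ft_force: [0.4, -0.4, -0.2]
grip_width: 0.0449
grip_force: 0.0
```

```bash
python3 -c "
from h import *
f,K,o=shot('scene');cv2.imwrite('pics/s2.png',cv2.resize(f[60:320,130:430,::-1],None,fx=2.2,fy=2.2))"
```

```text
(no output)
```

View pics/s2.png

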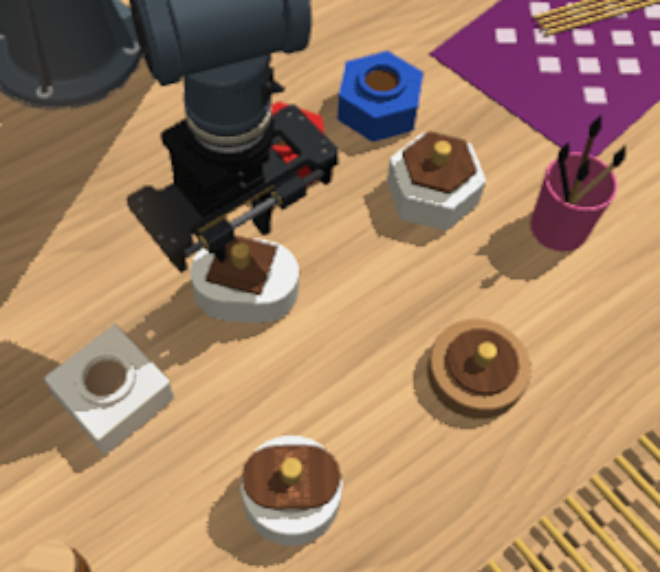

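The scene shows the hex lid seated and aligned on the white hex pot (442,160), the round lid on the tape (485,360), and the square pot open (105,378). Next is the square lid.

>>> move_arm(commands=[{"hand":4.5,"travel":[-0.09,-0.08,1.8],"twist":[0,0,0]},{"hand":4.5,"travel":[0,0,1.2],"twist":[0,0,0]},{"hand":4.5,"travel":[0,0,0.8],"twist":[0,0,0]},{"hand":4.5,"travel":[0,0,0],"twist":[0,0,0]},{"hand":4.5,"travel":[0,0,0],"twist":[0,0,0]}])

```text
time: 17.77
position: [0.4585, -0.025, 0.0865]
tool_rot: [-0.002, 1.0, 0.0, -0.0]
ft_force: [-0.6, 0.2, 0.7]
grip_width: 0.0451
grip_force: 0.0
```

>>> move_arm(commands=[{"hand":1,"travel":[0,0,0],"twist":[0,0,0]},{"hand":1,"travel":[0,0,0],"twist":[0,0,0]},{"hand":1,"travel":[0,0,0],"twist":[0,0,0]},{"hand":1,"travel":[0,0,0],"twist":[0,0,0]},{"hand":1,"travel":[0,0,0],"twist":[0,0,0]}])

```text
time: 18.18
position: [0.4586, -0.026, 0.0867]
tool_rot: [-0.001, 1.0, -0.0, 0.0]
ft_force: [-0.0, 0.7, 1.4]
grip_width: 0.0194
grip_force: 13.4
```

>>> move_arm(commands=[{"hand":1,"travel":[0,0,0],"twist":[0,0,0]},{"hand":1,"travel":[0,0,0],"twist":[0,0,0]},{"hand":1,"travel":[0,0,0],"twist":[0,0,0]}])

```text
time: 18.43
position: [0.4586, -0.026, 0.0866]
tool_rot: [-0.0, 1.0, -0.0, 0.0]
ft_force: [-0.1, 0.0, 4.7]
grip_width: 0.0194
grip_force: 20.0
```

>>> move_arm(commands=[{"hand":1,"travel":[0,0,-1],"twist":[0,0,0]},{"hand":1,"travel":[0,0,-2],"twist":[0,0,0]},{"hand":1,"travel":[0,0,-2.5],"twist":[0,0,0]},{"hand":1,"travel":[0,0,-1.5],"twist":[0,0,0]},{"hand":1,"travel":[0,0,0],"twist":[0,0,0]}])

```text
time: 18.85
position: [0.4602, -0.0264, 0.1587]
tool_rot: [-0.001, 1.0, -0.001, 0.003]
ft_force: [0.7, -0.7, -1.0]
grip_width: 0.0192
grip_force: 20.0
```

>>> move_arm(commands=[{"hand":1,"travel":[-0.4,-3.1,0],"twist":[0,0,0]},{"hand":1,"travel":[-0.4,-3.1,0],"twist":[0,0,0]},{"hand":1,"travel":[-0.4,-3.1,0],"twist":[0,0,0]},{"hand":1,"travel":[-0.4,-3.1,0],"twist":[0,0,0]},{"hand":1,"travel":[-0.4,-3.0,0],"twist":[0,0,0]}])

```text
time: 19.27
position: [0.478, -0.1811, 0.1551]
tool_rot: [-0.001, 1.0, 0.001, -0.001]
ft_force: [0.3, 0.6, -1.0]
grip_width: 0.0193
grip_force: 20.0
```

>>> move_arm(commands=[{"hand":1,"travel":[-0.35,-3.0,0],"twist":[0,0,0]},{"hand":1,"travel":[0,0,0],"twist":[0,0,5.84]},{"hand":1,"travel":[0,0,0],"twist":[0,0,5.84]},{"hand":1,"travel":[0,0,0],"twist":[0,0,5.84]},{"hand":1,"travel":[0,0,0],"twist":[0,0,5.84]}])

```text
time: 19.68
position: [0.4813, -0.2099, 0.1548]
tool_rot: [0.205, 0.979, 0.001, -0.001]
ft_force: [0.1, 0.5, 0.1]
grip_width: 0.0195
grip_force: 20.0
```

>>> move_arm(commands=[{"hand":1,"travel":[0,0,0],"twist":[0,0,5.84]},{"hand":1,"travel":[0,0,1.5],"twist":[0,0,0]},{"hand":1,"travel":[0,0,1.5],"twist":[0,0,0]},{"hand":1,"travel":[0,0,0],"twist":[0,0,0]},{"hand":1,"travel":[0,0,0],"twist":[0,0,0]}])

```text
time: 20.1
position: [0.4811, -0.2092, 0.1248]
tool_rot: [0.252, 0.968, 0.001, -0.002]
ft_force: [-0.4, -0.2, -0.2]
grip_width: 0.0191
grip_force: 20.0
```

>>> move_arm(commands=[{"hand":1,"travel":[0,0,1.4],"twist":[0,0,0]},{"hand":1,"travel":[0,0,1.2],"twist":[0,0,0]},{"hand":1,"travel":[0,0,0.6],"twist":[0,0,0]},{"hand":1,"travel":[0,0,0.3],"twist":[0,0,0]},{"hand":1,"travel":[0,0,0.1],"twist":[0,0,0]}])

```text
time: 20.52
position: [0.4821, -0.2099, 0.0902]
tool_rot: [0.251, 0.968, 0.0, -0.0]
ft_force: [0.7, -0.4, -0.6]
grip_width: 0.0195
grip_force: 20.0
```

>>> move_arm(commands=[{"hand":1,"travel":[0,0,0.1],"twist":[0,0,0]},{"hand":1,"travel":[0,0,0.1],"twist":[0,0,0]},{"hand":1,"travel":[0,0,0],"twist":[0,0,0]},{"hand":1,"travel":[0,0,0],"twist":[0,0,0]}])

```text
time: 20.85
position: [0.4824, -0.21, 0.0887]
tool_rot: [0.251, 0.968, -0.0, 0.0]
ft_force: [-0.3, -0.0, -0.8]
grip_width: 0.0192
grip_force: 20.0
```

>>> move_arm(commands=[{"hand":1,"travel":[0,0,0.1],"twist":[0,0,0]},{"hand":1,"travel":[0,0,0.1],"twist":[0,0,0]},{"hand":1,"travel":[0,0,0.07],"twist":[0,0,0]},{"hand":1,"travel":[0,0,0],"twist":[0,0,0]},{"hand":1,"travel":[0,0,0],"twist":[0,0,0]}])

```text
time: 21.27
position: [0.4824, -0.21, 0.0866]
tool_rot: [0.251, 0.968, -0.0, 0.0]
ft_force: [-1.1, 0.5, 6.9]
grip_width: 0.0195
grip_force: 20.0
```

>>> move_arm(commands=[{"hand":4.5,"travel":[0,0,0],"twist":[0,0,0]},{"hand":4.5,"travel":[0,0,0],"twist":[0,0,0]},{"hand":4.5,"travel":[0,0,0],"twist":[0,0,0]},{"hand":4.5,"travel":[0,0,0],"twist":[0,0,0]},{"hand":4.5,"travel":[0,0,-1],"twist":[0,0,0]}])

```text
time: 21.68
position: [0.4811, -0.2091, 0.0944]
tool_rot: [0.252, 0.968, 0.001, -0.002]
ft_force: [0.9, 0.3, 0.2]
grip_width: 0.0417
grip_force: 0.0
```

>>> move_arm(commands=[{"hand":4.5,"travel":[0,0,-2],"twist":[0,0,0]},{"hand":4.5,"travel":[0,0,-2.5],"twist":[0,0,-5.84]},{"hand":4.5,"travel":[0,0,-0.5],"twist":[0,0,-5.84]},{"hand":4.5,"travel":[0,0,0],"twist":[0,0,-5.84]},{"hand":4.5,"travel":[0,0,0],"twist":[0,0,-5.84]}])

```text
time: 22.1
position: [0.4826, -0.2102, 0.1472]
tool_rot: [0.048, 0.999, -0.001, 0.001]
ft_force: [0.7, 0.7, 0.3]
grip_width: 0.0448
grip_force: 0.0
```

>>> move_arm(commands=[{"hand":4.5,"travel":[0,0,0],"twist":[0,0,-5.84]},{"hand":4.5,"travel":[-3.2,1.5,0],"twist":[0,0,0]},{"hand":4.5,"travel":[-3.2,1.5,0],"twist":[0,0,0]},{"hand":4.5,"travel":[-3.2,1.5,0],"twist":[0,0,0]},{"hand":4.5,"travel":[-3.2,1.5,0],"twist":[0,0,0]}])

```text
time: 22.52
position: [0.6113, -0.1491, 0.1464]
tool_rot: [-0.0, 1.0, -0.0, 0.0]
ft_force: [0.0, -0.7, 0.2]
grip_width: 0.0451
grip_force: 0.0
```

>>> move_arm(commands=[{"hand":4.5,"travel":[-3.2,1.5,0],"twist":[0,0,0]},{"hand":4.5,"travel":[-3.4,1.3,0],"twist":[0,0,0]},{"hand":4.5,"travel":[0,0,1.5],"twist":[0,0,0]},{"hand":4.5,"travel":[0,0,0],"twist":[0,0,0]},{"hand":4.5,"travel":[0,0,0],"twist":[0,0,0]}])

```text
time: 22.93
position: [0.6746, -0.1209, 0.1297]
tool_rot: [-0.001, 1.0, 0.001, -0.002]
ft_force: [-0.5, -0.6, -0.1]
grip_width: 0.0452
grip_force: 0.0
```

>>> move_arm(commands=[{"hand":4.5,"travel":[-0.1,-0.07,2],"twist":[0,0,0]},{"hand":4.5,"travel":[0,0,1.5],"twist":[0,0,0]},{"hand":4.5,"travel":[0,0,0.8],"twist":[0,0,0]},{"hand":4.5,"travel":[0,0,0],"twist":[0,0,0]},{"hand":4.5,"travel":[0,0,0],"twist":[0,0,0]}])

```text
time: 23.35
position: [0.6763, -0.1229, 0.0879]
tool_rot: [-0.0, 1.0, 0.0, -0.001]
ft_force: [0.2, 0.0, 0.5]
grip_width: 0.045
grip_force: 0.0
```

>>> move_arm(commands=[{"hand":1,"travel":[0,0,0],"twist":[0,0,0]},{"hand":1,"travel":[0,0,0],"twist":[0,0,0]},{"hand":1,"travel":[0,0,0],"twist":[0,0,0]},{"hand":1,"travel":[0,0,0],"twist":[0,0,0]},{"hand":1,"travel":[0,0,0],"twist":[0,0,0]}])

```text
time: 23.77
position: [0.6773, -0.1223, 0.0882]
tool_rot: [-0.001, 1.0, -0.0, 0.0]
ft_force: [0.9, -0.8, 3.3]
grip_width: 0.0196
grip_force: 12.7
```

>>> move_arm(commands=[{"hand":1,"travel":[0,0,0],"twist":[0,0,0]},{"hand":1,"travel":[0,0,0],"twist":[0,0,0]},{"hand":1,"travel":[0,0,0],"twist":[0,0,0]}])

```text
time: 24.02
position: [0.6773, -0.1223, 0.0882]
tool_rot: [-0.001, 1.0, -0.0, 0.0]
ft_force: [0.3, 0.7, 3.6]
grip_width: 0.0189
grip_force: 20.0
```

>>> move_arm(commands=[{"hand":1,"travel":[0,0,-1],"twist":[0,0,0]},{"hand":1,"travel":[0,0,-2],"twist":[0,0,0]},{"hand":1,"travel":[0,0,-2.5],"twist":[0,0,0]},{"hand":1,"travel":[0,0,-1.3],"twist":[0,0,0]},{"hand":1,"travel":[0,0,0],"twist":[0,0,0]}])

```text
time: 24.43
position: [0.6795, -0.1232, 0.1598]
tool_rot: [-0.001, 1.0, -0.001, 0.004]
ft_force: [0.5, 0.2, -0.3]
grip_width: 0.0193
grip_force: 20.0
```

>>> move_arm(commands=[{"hand":1,"travel":[2.7,1.2,0],"twist":[0,0,0]},{"hand":1,"travel":[2.7,1.2,0],"twist":[0,0,0]},{"hand":1,"travel":[2.7,1.2,0],"twist":[0,0,0]},{"hand":1,"travel":[2.7,1.2,0],"twist":[0,0,0]},{"hand":1,"travel":[2.7,1.2,0],"twist":[0,0,0]}])

```text
time: 24.85
position: [0.5399, -0.0617, 0.1547]
tool_rot: [-0.001, 1.0, 0.0, -0.001]
ft_force: [0.8, 0.2, -0.3]
grip_width: 0.0191
grip_force: 20.0
```

>>> move_arm(commands=[{"hand":1,"travel":[2.7,1.2,0],"twist":[0,0,0]},{"hand":1,"travel":[2.7,1.2,0],"twist":[0,0,0]},{"hand":1,"travel":[2.8,1.4,0],"twist":[0,0,0]},{"hand":1,"travel":[0,0,0],"twist":[0,0,3.5]},{"hand":1,"travel":[0,0,0],"twist":[0,0,3.5]}])

```text
time: 25.27
position: [0.4567, -0.0232, 0.1549]
tool_rot: [0.061, 0.998, 0.0, -0.002]
ft_force: [0.2, -1.1, 0.2]
grip_width: 0.0196
grip_force: 20.0
```

>>> move_arm(commands=[{"hand":1,"travel":[0,0,1.5],"twist":[0,0,0]},{"hand":1,"travel":[0,0,1.5],"twist":[0,0,0]},{"hand":1,"travel":[0,0,0],"twist":[0,0,0]},{"hand":1,"travel":[0,0,0],"twist":[0,0,0]}])

```text
time: 25.6
position: [0.4589, -0.0243, 0.1248]
tool_rot: [0.06, 0.998, 0.0, -0.002]
ft_force: [0.5, 0.4, -0.1]
grip_width: 0.0193
grip_force: 20.0
```

>>> move_arm(commands=[{"hand":1,"travel":[-0.05,0,1.4],"twist":[0,0,0]},{"hand":1,"travel":[0,0,1.2],"twist":[0,0,0]},{"hand":1,"travel":[0,0,0.5],"twist":[0,0,0]},{"hand":1,"travel":[0,0,0.3],"twist":[0,0,0]},{"hand":1,"travel":[0,0,0.1],"twist":[0,0,0]}])

```text
time: 26.02
position: [0.4605, -0.0247, 0.0906]
tool_rot: [0.06, 0.998, 0.0, -0.0]
ft_force: [-0.1, -0.8, 0.1]
grip_width: 0.0193
grip_force: 20.0
```

>>> move_arm(commands=[{"hand":1,"travel":[0,0,0.1],"twist":[0,0,0]},{"hand":1,"travel":[0,0,0.05],"twist":[0,0,0]},{"hand":1,"travel":[0,0,0],"twist":[0,0,0]},{"hand":1,"travel":[0,0,0],"twist":[0,0,0]}])

```text
time: 26.35
position: [0.4607, -0.0247, 0.0895]
tool_rot: [0.06, 0.998, -0.0, 0.0]
ft_force: [0.1, 0.4, -0.8]
grip_width: 0.019
grip_force: 20.0
```

>>> move_arm(commands=[{"hand":1,"travel":[0,0,0.1],"twist":[0,0,0]},{"hand":1,"travel":[0,0,0.1],"twist":[0,0,0]},{"hand":1,"travel":[0,0,0],"twist":[0,0,0]},{"hand":1,"travel":[0,0,0],"twist":[0,0,0]}])

```text
time: 26.68
position: [0.4607, -0.0247, 0.0881]
tool_rot: [0.06, 0.998, -0.0, 0.001]
ft_force: [-0.7, -0.3, 9.3]
grip_width: 0.019
grip_force: 20.0
```

>>> move_arm(commands=[{"hand":4.5,"travel":[0,0,0],"twist":[0,0,0]},{"hand":4.5,"travel":[0,0,0],"twist":[0,0,0]},{"hand":4.5,"travel":[0,0,0],"twist":[0,0,0]},{"hand":4.5,"travel":[0,0,0],"twist":[0,0,0]},{"hand":4.5,"travel":[0,0,-1],"twist":[0,0,0]}])

```text
time: 27.1
position: [0.4594, -0.0244, 0.096]
tool_rot: [0.061, 0.998, 0.0, -0.002]
ft_force: [0.5, 0.3, -0.2]
grip_width: 0.0421
grip_force: 0.0
```

>>> move_arm(commands=[{"hand":4.5,"travel":[0,0,-2],"twist":[0,0,0]},{"hand":4.5,"travel":[0,0,-2.5],"twist":[0,0,-3.45]},{"hand":4.5,"travel":[0,0,-0.5],"twist":[0,0,-3.45]},{"hand":4.5,"travel":[-2.8,1.78,0],"twist":[0,0,0]},{"hand":4.5,"travel":[-2.8,1.78,0],"twist":[0,0,0]}])

```text
time: 27.52
position: [0.5161, 0.0108, 0.1478]
tool_rot: [0.002, 1.0, -0.0, -0.0]
ft_force: [-0.6, -0.8, 1.1]
grip_width: 0.0447
grip_force: 0.0
```

>>> move_arm(commands=[{"hand":4.5,"travel":[-2.8,1.78,0],"twist":[0,0,0]},{"hand":4.5,"travel":[-2.8,1.78,0],"twist":[0,0,0]},{"hand":4.5,"travel":[-2.8,1.78,0],"twist":[0,0,0]},{"hand":4.5,"travel":[-2.8,1.78,0],"twist":[0,0,0]},{"hand":4.5,"travel":[-2.8,1.78,0],"twist":[0,0,0]}])

```text
time: 27.93
position: [0.6573, 0.1009, 0.1466]
tool_rot: [0.0, 1.0, -0.0, -0.001]
ft_force: [1.2, -0.5, -0.2]
grip_width: 0.0453
grip_force: 0.0
```

>>> move_arm(commands=[{"hand":4.5,"travel":[-2.9,1.7,0],"twist":[0,0,0]},{"hand":4.5,"travel":[0,0,2.5],"twist":[0,0,0]},{"hand":4.5,"travel":[0,0,2],"twist":[0,0,0]},{"hand":4.5,"travel":[0,0,0],"twist":[0,0,0]},{"hand":4.5,"travel":[0,0,0],"twist":[0,0,0]}])

```text
time: 28.35
position: [0.6839, 0.1169, 0.1002]
tool_rot: [0.0, 1.0, -0.0, -0.002]
ft_force: [-0.4, 0.3, -0.4]
grip_width: 0.0449
grip_force: 0.0
```

```bash
python3 -c "
from h import *
f,K,o=shot('scene');cv2.imwrite('pics/s3.png',cv2.resize(f[60:320,130:430,::-1],None,fx=2.2,fy=2.2))"
```

```text
(no output)
```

View pics/s3.png

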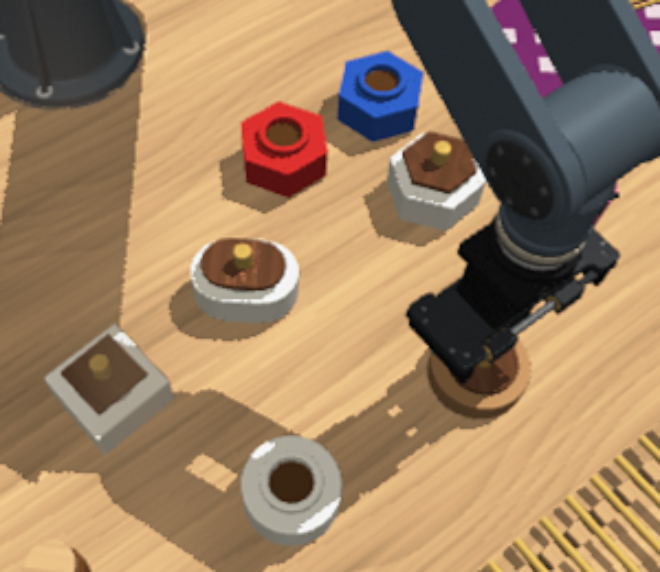

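The square lid (100,370), oblong lid (243,262) and hex lid (440,160) are seated and aligned, and the round pot is open (292,487). The round lid comes off the tape next.

>>> move_arm(commands=[{"hand":4.5,"travel":[-0.1,0.05,2],"twist":[0,0,0]},{"hand":4.5,"travel":[0,0,1.7],"twist":[0,0,0]},{"hand":4.5,"travel":[0,0,0.9],"twist":[0,0,0]},{"hand":4.5,"travel":[0,0,0],"twist":[0,0,0]},{"hand":4.5,"travel":[0,0,0],"twist":[0,0,0]}])

```text
time: 28.82
position: [0.6868, 0.1171, 0.0569]
tool_rot: [0.0, 1.0, 0.0, 0.0]
ft_force: [0.1, -0.6, -0.4]
grip_width: 0.0452
grip_force: 0.0
```

>>> move_arm(commands=[{"hand":1,"travel":[0,0,0],"twist":[0,0,0]},{"hand":1,"travel":[0,0,0],"twist":[0,0,0]},{"hand":1,"travel":[0,0,0],"twist":[0,0,0]},{"hand":1,"travel":[0,0,0],"twist":[0,0,0]},{"hand":1,"travel":[0,0,0],"twist":[0,0,0]}])

```text
time: 29.23
position: [0.6868, 0.1174, 0.0567]
tool_rot: [0.0, 1.0, 0.0, 0.0]
ft_force: [0.2, -1.7, 2.1]
grip_width: 0.0196
grip_force: 12.6
```

>>> move_arm(commands=[{"hand":1,"travel":[0,0,0],"twist":[0,0,0]},{"hand":1,"travel":[0,0,0],"twist":[0,0,0]},{"hand":1,"travel":[0,0,0],"twist":[0,0,0]}])

```text
time: 29.48
position: [0.6868, 0.1173, 0.0567]
tool_rot: [0.0, 1.0, 0.0, 0.0]
ft_force: [-0.2, -0.7, 3.8]
grip_width: 0.0193
grip_force: 20.0
```

>>> move_arm(commands=[{"hand":1,"travel":[0,0,-1],"twist":[0,0,0]},{"hand":1,"travel":[0,0,-2.5],"twist":[0,0,0]},{"hand":1,"travel":[0,0,-3],"twist":[0,0,0]},{"hand":1,"travel":[0,0,-2.5],"twist":[0,0,0]},{"hand":1,"travel":[0,0,-1],"twist":[0,0,0]}])

```text
time: 29.9
position: [0.6887, 0.1174, 0.1606]
tool_rot: [0.0, 1.0, 0.0, 0.003]
ft_force: [1.1, 0.4, 0.1]
grip_width: 0.0195
grip_force: 20.0
```

>>> move_arm(commands=[{"hand":1,"travel":[0.1,-3,0],"twist":[0,0,0]},{"hand":1,"travel":[0.1,-3,0],"twist":[0,0,0]},{"hand":1,"travel":[0.1,-3,0],"twist":[0,0,0]},{"hand":1,"travel":[0.1,-3,0],"twist":[0,0,0]},{"hand":1,"travel":[0.1,-3,0],"twist":[0,0,0]}])

```text
time: 30.32
position: [0.6806, -0.0337, 0.1554]
tool_rot: [0.0, 1.0, 0.0, -0.001]
ft_force: [1.0, 0.2, -0.2]
grip_width: 0.0195
grip_force: 20.0
```

>>> move_arm(commands=[{"hand":1,"travel":[0.1,-3,0],"twist":[0,0,0]},{"hand":1,"travel":[0.1,-3,0],"twist":[0,0,0]},{"hand":1,"travel":[0.2,-3,0],"twist":[0,0,0]},{"hand":1,"travel":[0,0,0],"twist":[0,0,0]},{"hand":1,"travel":[0,0,1.5],"twist":[0,0,0]}])

```text
time: 30.73
position: [0.6789, -0.1257, 0.1433]
tool_rot: [0.002, 1.0, -0.001, 0.003]
ft_force: [0.9, 1.3, -0.8]
grip_width: 0.0194
grip_force: 20.0
```

>>> move_arm(commands=[{"hand":1,"travel":[0,0,1.5],"twist":[0,0,0]},{"hand":1,"travel":[0,0,0],"twist":[0,0,0]},{"hand":1,"travel":[0,0,0],"twist":[0,0,0]},{"hand":1,"travel":[0,0,0],"twist":[0,0,0]}])

```text
time: 31.07
position: [0.6776, -0.1223, 0.1263]
tool_rot: [0.0, 1.0, 0.0, 0.0]
ft_force: [0.1, -1.1, -1.2]
grip_width: 0.0189
grip_force: 20.0
```

>>> move_arm(commands=[{"hand":1,"travel":[0,0,1.4],"twist":[0,0,0]},{"hand":1,"travel":[0,0,1.2],"twist":[0,0,0]},{"hand":1,"travel":[0,0,0.5],"twist":[0,0,0]},{"hand":1,"travel":[0,0,0.3],"twist":[0,0,0]},{"hand":1,"travel":[0,0,0.1],"twist":[0,0,0]}])

```text
time: 31.48
position: [0.6771, -0.1224, 0.0905]
tool_rot: [0.0, 1.0, 0.0, -0.001]
ft_force: [-0.2, -0.6, -1.6]
grip_width: 0.0195
grip_force: 20.0
```

>>> move_arm(commands=[{"hand":1,"travel":[0,0,0.1],"twist":[0,0,0]},{"hand":1,"travel":[0,0,0.1],"twist":[0,0,0]},{"hand":1,"travel":[0,0,0],"twist":[0,0,0]},{"hand":1,"travel":[0,0,0],"twist":[0,0,0]}])

```text
time: 31.82
position: [0.6776, -0.1228, 0.0895]
tool_rot: [0.0, 1.0, -0.0, 0.0]
ft_force: [0.7, 0.9, -1.4]
grip_width: 0.0194
grip_force: 20.0
```

>>> move_arm(commands=[{"hand":1,"travel":[0,0,0.1],"twist":[0,0,0]},{"hand":1,"travel":[0,0,0.06],"twist":[0,0,0]},{"hand":1,"travel":[0,0,0],"twist":[0,0,0]},{"hand":1,"travel":[0,0,0],"twist":[0,0,0]}])

```text
time: 32.15
position: [0.6778, -0.1228, 0.0887]
tool_rot: [0.0, 1.0, -0.0, 0.001]
ft_force: [-0.3, 0.8, 5.6]
grip_width: 0.0194
grip_force: 20.0
```

Contact comes at the expected height. I'll release, rise and back away to the side for a clear check.

>>> move_arm(commands=[{"hand":4.5,"travel":[0,0,0],"twist":[0,0,0]},{"hand":4.5,"travel":[0,0,0],"twist":[0,0,0]},{"hand":4.5,"travel":[0,0,0],"twist":[0,0,0]},{"hand":4.5,"travel":[0,0,0],"twist":[0,0,0]},{"hand":4.5,"travel":[0,0,-1],"twist":[0,0,0]}])

```text
time: 32.57
position: [0.6757, -0.1221, 0.0953]
tool_rot: [0.0, 1.0, 0.001, -0.002]
ft_force: [-0.1, -0.6, 0.0]
grip_width: 0.0421
grip_force: 0.0
```

>>> move_arm(commands=[{"hand":4.5,"travel":[0,0,-2],"twist":[0,0,0]},{"hand":4.5,"travel":[0,0,-4],"twist":[0,0,0]},{"hand":4.5,"travel":[0,0,-4],"twist":[0,0,0]},{"hand":4.5,"travel":[0,0,-4],"twist":[0,0,0]},{"hand":4.5,"travel":[0,3.5,-2],"twist":[0,0,0]}])

```text
time: 32.98
position: [0.6804, -0.0943, 0.2643]
tool_rot: [0.003, 1.0, -0.004, 0.005]
ft_force: [1.7, -0.3, 1.1]
grip_width: 0.0449
grip_force: 0.0
```

>>> move_arm(commands=[{"hand":4.5,"travel":[0,3.5,0],"twist":[0,0,0]},{"hand":4.5,"travel":[0,3.5,0],"twist":[0,0,0]},{"hand":4.5,"travel":[0,0,0],"twist":[0,0,0]},{"hand":4.5,"travel":[0,0,0],"twist":[0,0,0]}])

```text
time: 33.32
position: [0.6772, -0.0155, 0.2584]
tool_rot: [-0.002, 1.0, -0.0, 0.0]
ft_force: [-0.7, -0.2, -0.9]
grip_width: 0.0452
grip_force: 0.0
```

```bash
python3 -c "
from h import *
f,K,o=shot('wrist');g,K2,_=shot('scene')
cv2.imwrite('pics/end.png',cv2.vconcat([f[:230,:,::-1],g[80:330,:,::-1]]));print(np.round(o['position'],3))
for c in blobs(masks(f)['knob'],60):
    print('knob',np.round(proj(K,c[:,0],.09).mean(0),3))"
```

```text
[ 0.677 -0.016  0.258]
knob [0.846 0.244]
knob [0.848 0.039]
knob [0.849 0.009]
knob [ 0.849 -0.02 ]
knob [ 0.849 -0.049]
knob [ 0.861 -0.284]
knob [ 0.808 -0.131]
knob [ 0.678 -0.124]
```

View pics/end.png

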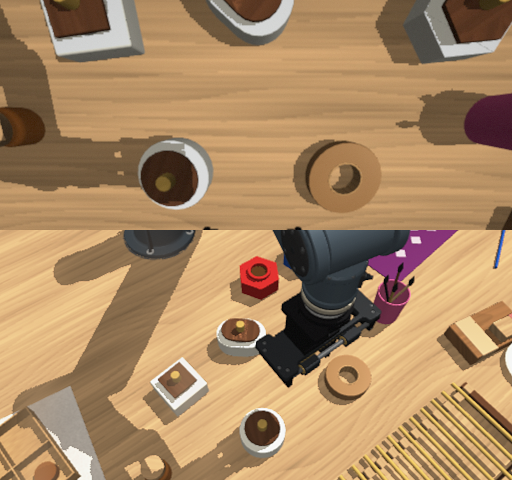

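All four lids are seated: round at (163,180), with the square, oblong and hex lids aligned to their pots. The round knob measures (678,-124) mm against the pot axis (678,-123). Handing in.

```bash
python3 -c "
from rig import robot
print(robot.hand_in())"
```

```text
the job is handed in; nothing more can be done
None
```

The job is handed in at about 33 s of the 144 s allowed, and the final pictures show every lid seated on the pot of its own shape, with the pots and mug where they stood; the hand-in returned no verdict.

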